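# Slide the remote into its recess in the desk board

## Task

An air-conditioner remote and a flat power bank lie on the wooden desk board, one on either side of its long recess. Without picking it up, slide that remote across the board until it drops into the recess, and leave it lying flat on the recess floor. Leave the power bank where it is.

Things in the scene. Friction and masses are not known exactly. Their poses are not given: they have to be found in the camera images.
- remote: the air-conditioner remote, a beige slab with a dark display and keys on top, 132 (its x) x 50 (its y) x 19 to 21 mm high, about 0.11 kg, loose on the board (another such remote lies at the back left of the desk, off the board: not meant), roughly parallel to the recess. Origin: centre of its underside; z up. Grip it across its 50 mm width, along its y.
- bank: the power bank, a plain pale slab without keys, 128 (its x) x 66 (its y) x 15 mm, loose on the board on the other side of the recess; it stays. Origin: centre of its underside; z up.
- board: the wooden desk board, 210 (its x) x 330 (its y) x 18 mm, fixed to the desk; top face 18 mm above the desk. Besides the long recess it has a narrow groove along its far edge (centre 83 mm from the board's centre along its x, 14 x 200 mm) in which a white stylus lies below the top face. Origin: centre of its underside on the desk; z up.
- board_hole0 (a point): centre of the mouth of the long recess, level with the board's top face. The recess is an open-topped pocket, its floor lined with thin grey felt, 152 mm along the board's x and 72 mm along the board's y, 10 mm deep, so the remote fits with about 10 mm to spare on each side, lengthwise along the board's x (either way round), and stands 9 to 11 mm proud when home. Axes as the board's. The remote starts with its centre 108 to 122 mm from here, on the +y or the -y side.

How it is judged:
By the outcome, as a careful person would: the job done as asked, in the order asked, and still so for the second after the job is handed in, with the robot touching nothing.
It also fails if it takes over 32 s, if anything falls off the work surface, if the arm or the gripper's body presses on something with over 40 N, if the wrist force passes 120 N, or if a joint passes its speed limit or range.

## Robot

A 6-joint arm with a two-finger parallel gripper is mounted at the origin on a cart in front of the work surface, level with it; the furniture and walls round the work are solid. World frame = base frame: x ahead of the robot, y to its left, z up, the work surface at z = 0. Lengths are in m, angles in rad, forces in N, time in s.
With the tool pointing down it reaches from about 0.2 to 0.875 m from the base axis. Payload 3.4 kg.
Tool frame: the origin (TCP) lies at the centre of the arm's flange, where the gripper is bolted on; the fingertips stand 199 mm ahead of it and the grasp point (between the pads) lies 180 mm ahead of it; z points along the fingers, y is the line along which they close (so a half turn about z gives the same grasp; the last joint's range is limited). The gripper opens to 94 mm and grips with 3 to 60 N. Pads are 16 mm wide; open, the fingers measure 119 mm over their backs; the gripper's body (75 mm by 177 mm) begins 78 mm behind the grasp point.
Start: joints at [1.034, 0.276, 1.505, -0, 1.361, -0.121], TCP at [0.232, 0.526, 0.405] pointing down, gripper open.
Joint ranges: [-2.89, 2.89], [-0.75, 2.08], [0.22, 2.7], [-1.18, 4.32], [0.11, 2.71], [-2.7, 2.7]. Speed limits (rad/s): [2.57, 2.57, 3.14, 3.14, 3.14, 3.14].

## Interface

Orientations are given as a 3x3 rotation matrix whose columns are the frame's x, y, z axes.
In Python, from plant import get_obs, eyes, ctrl gives the robot as it stands. The module is installed in compiled form; this text tells all that it offers.
- The arm moves only by the tool drive_tool, never from a script. Its arguments are lists of equal length, an entry for each row: "grip": the opening in per cent of the stroke, from 0 (shut) to 100 (fully open); "linear": the shift along the tool's x, y, z in units of 2 cm (1.0 is 2 cm), a list of three; "yaw": the turn about the tool's z in units of 4 degrees (1.0 is 4 degrees). A call has 1 to 20 rows; each row shifts and turns the commanded pose from where the row before left it, along the tool's axes as they then stand; what a row does not reach is not made up. A row lasts 1/12 s, in which the tool goes at most 41.7 mm and 7.16 degrees, less where a joint would pass 70% of its speed; a pose out of reach is approached as far as the arm can. A call with a number of a shift or a turn outside -1 to 1 is refused whole. A call with a gripper value outside its range is refused whole. The fingers move at their own pace and stop on an object; the grip force is fixed at half the most. Time passes only in rows, so rows that do not move let the fingers close. It gives the time, the measured TCP pose, the force, the opening and the grip force at its end, in the units of the state.
- get_obs(): the state, without advancing time (a new reading comes with each control period).
- eyes.grab_frame(name): name is "side" or "top"; returns the picture (480x640x3 uint8, blue, green, red); there is no depth.
- eyes.calibration(name): a dict with "fx", "fy", "cx", "cy" (pixels), "R" (3x3) and "t" (3): a world point X has camera coordinates R X + t. Camera axes: x right, y down, z forward; pixel columns grow to the right and rows downward; lengths in m; the calibration is good to about 2 mm. A picture is of the moment at which its call begins. calibration takes no time and is no camera call.
- ctrl.job_done(): hands the job in; it is judged then, once.
The state is a dict: "t": time; "joint_pos": joint angles; "joint_velocities": joint speeds; "joint_torque": joint torques, N m; "position": TCP position; "eef_rot": TCP orientation; "wrist_force": force on the tool from outside, world axes, zero at the start; "torque": the same for the moment, N m; "opening": opening from 0.0 (shut) to 1.0 (fully open); "gripper_force": force on a finger pad.
Only numpy, scipy, OpenCV 4.12 (cv2) and the standard library are available. Lean on these libraries where they do the work, as an engineer would, in place of code of your own. Each camera call takes 0.05 s, during which the arm holds its last target. There are 200 camera calls.

## Working session

There is one attempt and no reset: what is moved stays moved. The work goes in short steps, Python scripts to look and compute and a tool call to move; the robot and the scene stay as the last step left them, time stands still between calls to the robot, and variables do not carry over. Pictures are saved under pics/ and viewed, at most 10 in all, crops included, and the job is handed in when it is done.

Besides the shell and the picture viewer there is one more tool, called in YAML: its name, and indented under it one key for each argument. drive_tool: Moves the arm, as the interface text tells. Shifts and turns lie within -1 to 1; 1 stands for 2 cm of shift or 4 degrees of turn. Its arguments: {"type":"object","properties":{"grip":{"type":"array"},"linear":{"type":"array"},"yaw":{"type":"array"}},"required":["grip","linear","yaw"]}

```bash
mkdir -p pics; python3 - <<'E'
from plant import get_obs, eyes
import cv2,numpy as np
np.set_printoptions(precision=4,suppress=True)
for n in("top","side"):
    cv2.imwrite(f"pics/{n}0.png",eyes.grab_frame(n)); print(n,eyes.calibration(n))
o=get_obs();print(o["t"],o["position"],o["eef_rot"],o["opening"])
E
```

```text
top {'fx': 454.6715454298518, 'fy': 454.6715454298518, 'cx': 321.51523488806146, 'cy': 234.64758270952044, 'R': array([[-0.002 , -1.    ,  0.0022],
       [-0.9848,  0.0016, -0.1738],
       [ 0.1738, -0.0025, -0.9848]]), 't': array([-0.0336,  0.5359,  0.8112])}
side {'fx': 494.43319154862263, 'fy': 494.43319154862263, 'cx': 324.0181184302674, 'cy': 235.15577633064348, 'R': array([[ 0.9351, -0.3544, -0.005 ],
       [-0.1393, -0.3544, -0.9247],
       [ 0.3259,  0.8653, -0.3807]]), 't': array([-0.5356,  0.1046,  0.7506])}
0.1 [0.2321 0.5259 0.4039] [[-0.9148  0.4039 -0.0008]
 [ 0.4039  0.9148 -0.0013]
 [ 0.0002 -0.0015 -1.    ]] 1.0002214810596173
```

View pics/top0.png

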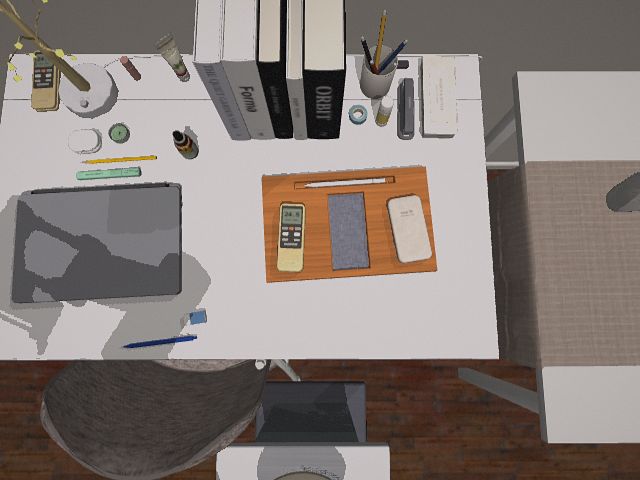

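View pics/side0.png

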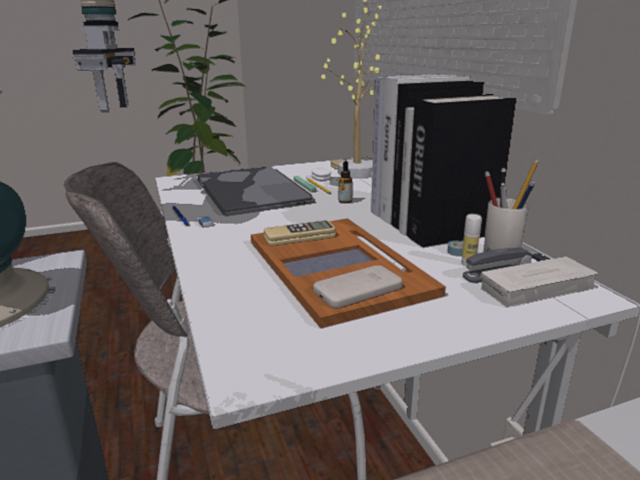

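The top view shows the remote at about (291,237), left of the recess (348,231), which is the +y side. The bank is at (409,229) and the stylus groove is along the far edge. Next I measure the poses.

```bash
cat > h.py <<'E'
import numpy as np,cv2
from plant import get_obs,eyes
np.set_printoptions(precision=4,suppress=True)
def ray(n,uv,z):
    c=eyes.calibration(n);R,t=np.array(c["R"]),np.array(c["t"])
    uv=np.atleast_2d(uv).astype(float)
    d=np.c_[(uv[:,0]-c["cx"])/c["fx"],(uv[:,1]-c["cy"])/c["fy"],np.ones(len(uv))]@R
    o=-R.T@t
    return (o+d*((z-o[2])/d[:,2])[:,None])[:,:2]
def proj(n,X):
    c=eyes.calibration(n);p=np.atleast_2d(X)@np.array(c["R"]).T+c["t"]
    return np.c_[c["fx"]*p[:,0]/p[:,2]+c["cx"],c["fy"]*p[:,1]/p[:,2]+c["cy"]]
def rect(mask,seed,n,z):
    k,l=cv2.connectedComponents(mask.astype(np.uint8)); m=(l==l[seed[1],seed[0]]).astype(np.uint8)
    c=max(cv2.findContours(m,cv2.RETR_EXTERNAL,cv2.CHAIN_APPROX_NONE)[0],key=cv2.contourArea)[:,0]
    P=ray(n,c,z); (cx,cy),(w,h),a=cv2.minAreaRect((P*1000).astype(np.float32))
    if w<h:w,h,a=h,w,a-90
    return np.array([cx,cy,w,h,(a+90)%180-90]),m
E
python3 - <<'E'
from h import *
im=cv2.imread("pics/top0.png");hsv=cv2.cvtColor(im,cv2.COLOR_BGR2HSV);H,S,V=[hsv[...,i].astype(int) for i in range(3)]
for p in [(291,264),(285,225),(272,230),(348,231),(409,240),(320,230)]: print(p,hsv[p[1],p[0]])
wood=(H<16)&(S>120)
roi=np.zeros_like(wood);roi[155:290,255:445]=1
sub=(~wood)&roi
cv2.imwrite("pics/m.png",cv2.resize((sub*255).astype(np.uint8)[155:290,255:445],None,fx=4,fy=4,interpolation=0))
for nm,s,z in[("remote",(291,264),.038),("recess",(348,231),.018),("recessfloor",(348,231),.008),("bank",(409,240),.033)]:
    print(nm,rect(sub,s,"top",z)[0])
print("board",rect((wood&roi)|(sub&0),(320,230),"top",.018)[0])
print(proj("top",[[.232,.526,.4],[.232,.526,.2]]))
E
```

```text
(291, 264) [ 23  80 204]
(285, 225) [13 33 69]
(272, 230) [ 12 163 150]
(348, 231) [126  27 134]
(409, 240) [ 13  29 203]
(320, 230) [ 12 169 171]
remote [533.3937  23.9054 131.6517  49.8659  -2.0828]
recess [548.6414 -85.9468 149.3893  70.0906   3.8096]
recessfloor [550.4937 -86.5595 151.0985  70.8925   3.8096]
bank [ 550.5698 -202.7082  128.6367   67.6628    9.5296]
board [564.5468 -85.4933 329.3722 210.3623 -86.2764]
[[-235.712   472.6279]
 [ -68.0005  425.0666]]
```

View pics/m.png

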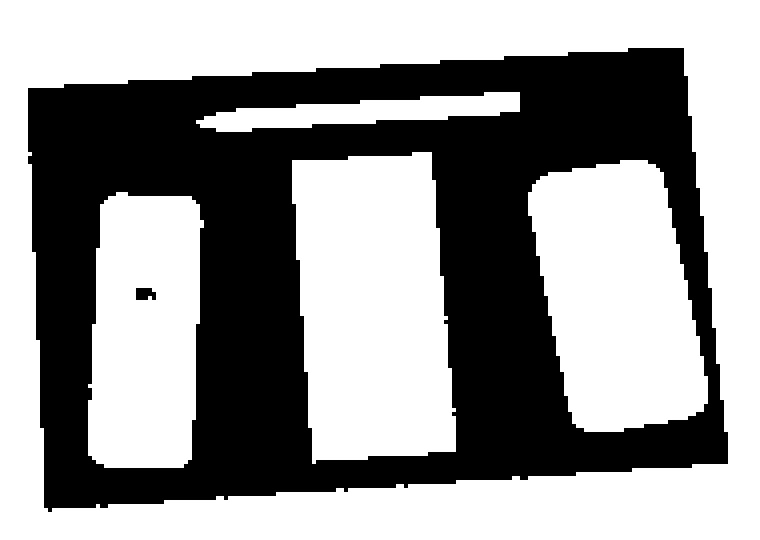

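The segmentation gives these poses:

| Object | Position (m) | Angle |
|---|---|---|
| Remote | (0.533, 0.024) | -2.1° |
| Recess | (0.549, -0.086) | +3.75° |

I'll grip the remote on the board to align it, slide it to the lip, then open and push it in with the trailing finger only.

drive_tool:
  grip: [100, 100, 100, 100, 100, 100, 100, 100, 100, 100, 100, 100, 100, 100, 100, 100, 100, 100, 100, 100]
  linear:
    - [0, 0, 0]
    - [0, 0, 0]
    - [0, 0, 0]
    - [0, 0, 0]
    - [0, 0, 0]
    - [0, 0, 0]
    - [-0.64, -0.98, 0]
    - [-0.64, -0.98, 0]
    - [-0.64, -0.98, 0]
    - [-0.64, -0.98, 0]
    - [-0.64, -0.98, 0]
    - [-0.64, -0.98, 0]
    - [-0.64, -0.98, 0]
    - [-0.64, -0.98, 0]
    - [-0.64, -0.98, 0]
    - [-0.64, -0.98, 0]
    - [-0.64, -0.98, 0]
    - [-0.64, -0.98, 0]
    - [-0.64, -0.98, 0]
    - [-0.64, -0.98, 0]
  yaw: [-0.9, -0.9, -0.9, -0.9, -0.9, -0.9, 0, 0, 0, 0, 0, 0, 0, 0, 0, 0, 0, 0, 0, 0]

```text
t: 1.77
position: [0.4009, 0.2438, 0.4044]
eef_rot: [[-0.999, 0.039, -0.001], [0.039, 0.999, -0.0], [0.001, -0.0, -1.0]]
wrist_force: [0.4, -0.4, -0.0]
opening: 1.003
gripper_force: 0.0
```

drive_tool:
  grip: [100, 100, 100, 100, 100, 100, 100, 100, 100, 100, 100, 100, 100, 100]
  linear:
    - [-0.64, -0.98, 0]
    - [-0.64, -0.98, 0]
    - [-0.64, -0.98, 0]
    - [-0.64, -0.98, 0]
    - [-0.64, -0.98, 0]
    - [-0.64, -0.98, 0.5]
    - [-0.64, -0.98, 0.5]
    - [-0.64, -0.98, 0.5]
    - [-0.64, -0.98, 0.5]
    - [-0.64, -0.98, 0.5]
    - [-0.3, -0.5, 0.5]
    - [0, 0, 0]
    - [0, 0, 0]
    - [0, 0, 0]
  yaw: [0, 0, 0, 0, 0, 0, 0, 0, 0, 0, 0, 0, 0, 0]

```text
t: 2.93
position: [0.5261, 0.0346, 0.3448]
eef_rot: [[-0.999, 0.039, -0.001], [0.038, 0.999, 0.001], [0.001, 0.001, -1.0]]
wrist_force: [-0.3, 0.2, -0.1]
opening: 0.996
gripper_force: 0.0
```

```bash
cat > s.py <<'E'
from h import *
import sys
o=get_obs();p=np.array(o["position"]);R=np.array(o["eef_rot"])
print(o["t"],p,R,"tip",p+.199*R[:,2],"yang",np.degrees(np.arctan2(R[1,1],R[0,1])),o["opening"],o["wrist_force"],o["gripper_force"])
g=np.array([float(sys.argv[1]),float(sys.argv[2]),float(sys.argv[3])])
d=(g-(p+.199*R[:,2])); print("units",R.T@d/.02)
E
python3 s.py .5334 .0239 .022
```

```text
2.9333 [0.5261 0.0346 0.3448] [[-0.9993  0.0385 -0.0006]
 [ 0.0385  0.9993  0.0009]
 [ 0.0006  0.0009 -1.    ]] tip [0.526  0.0348 0.1458] yang 87.79354912353567 0.9961647561370371 [-0.3118  0.2142 -0.0811] 0.0
units [-0.3957 -0.5355  6.1907]
```

drive_tool:
  grip: [100, 100, 100, 100, 100, 100, 100, 100, 100, 100, 100, 100, 100]
  linear:
    - [-0.2, -0.27, 0.5]
    - [-0.2, -0.27, 0.5]
    - [0, 0, 0.7]
    - [0, 0, 0.7]
    - [0, 0, 0.7]
    - [0, 0, 0.7]
    - [0, 0, 0.6]
    - [0, 0, 0.5]
    - [0, 0, 0.4]
    - [0, 0, 0.3]
    - [0, 0, 0.2]
    - [0, 0, 0.2]
    - [0, 0, 0]
  yaw: [0, 0, 0, 0, 0, 0, 0, 0, 0, 0, 0, 0, 0]

```text
t: 4.02
position: [0.5341, 0.0228, 0.2242]
eef_rot: [[-0.999, 0.039, -0.0], [0.039, 0.999, 0.0], [0.0, 0.0, -1.0]]
wrist_force: [-0.8, 0.4, -1.1]
opening: 0.998
gripper_force: 0.0
```

```bash
python3 s.py .5334 .0239 .022; python3 - <<'E'
from h import *
s=eyes.grab_frame("side")[190:330,220:460];t=eyes.grab_frame("top")[150:290,240:480]
cv2.imwrite("pics/c1.png",cv2.resize(np.vstack([s,t]),None,fx=2.1,fy=2.1,interpolation=2))
E
```

```text
4.0167 [0.5341 0.0228 0.2242] [[-0.9992  0.0387 -0.0005]
 [ 0.0387  0.9992  0.0001]
 [ 0.0005  0.0001 -1.    ]] tip [0.534  0.0228 0.0252] yang 87.78036235196942 0.9977160368528961 [-0.8399  0.3844 -1.0898] 0.0
units [0.033  0.0548 0.1603]
```

View pics/c1.png

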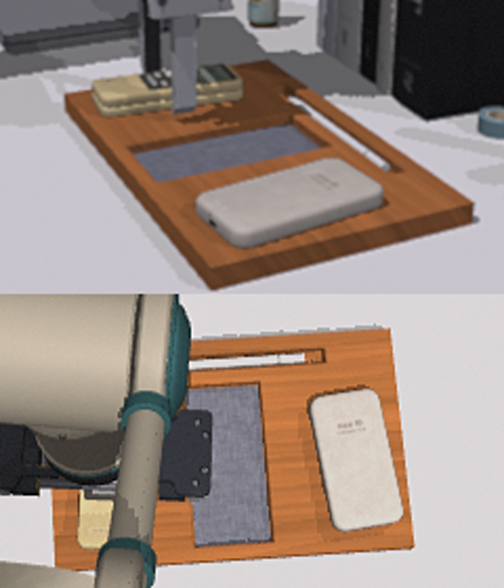

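The fingers straddle the remote, with the near finger in front of its centre and just above the board. I lower by 3 mm and close.

drive_tool:
  grip: [100, 75, 60, 50, 40, 40, 40, 40, 40, 40]
  linear:
    - [0, 0.05, 0.13]
    - [0, 0, 0]
    - [0, 0, 0]
    - [0, 0, 0]
    - [0, 0, 0]
    - [0, 0, 0]
    - [0, 0, 0]
    - [0, 0, 0]
    - [0, 0, 0]
    - [0, 0, 0]
  yaw: [0, 0, 0, 0, 0, 0, 0, 0, 0, 0]

```text
t: 4.95
position: [0.5342, 0.0237, 0.2221]
eef_rot: [[-0.999, 0.039, 0.0], [0.039, 0.999, 0.0], [-0.0, 0.0, -1.0]]
wrist_force: [0.0, -0.2, 0.1]
opening: 0.527
gripper_force: 30.0
```

```bash
python3 - <<'E'
from h import *
a=np.radians(3.75);print("pre-drop goal",np.array([.549,-.086])+.064*np.array([-np.sin(a),np.cos(a)]), "final", np.array([.549,-.086])+.006*np.array([-np.sin(a),np.cos(a)]))
E
python3 s.py .5448 -.0221 .022
```

```text
pre-drop goal [ 0.5448 -0.0221] final [ 0.5486 -0.08  ]
4.95 [0.5342 0.0237 0.2221] [[-0.9992  0.0388  0.0001]
 [ 0.0388  0.9992  0.    ]
 [-0.0001  0.     -1.    ]] tip [0.5342 0.0237 0.0231] yang 87.7784780224536 0.5267459615207867 [ 0.0061 -0.1574  0.0836] 29.99900847673416
units [-0.616  -2.2697  0.0555]
```

Gripped at 49.5 mm. Now I slide to the lip, turn into line with the recess, and open slightly.

drive_tool:
  grip: [40, 40, 40, 40, 40, 40, 40, 40, 40, 40, 40, 40, 40, 40, 40, 40, 40, 40]
  linear:
    - [-0.06, -0.22, 0]
    - [-0.06, -0.23, 0]
    - [-0.06, -0.23, 0]
    - [-0.06, -0.23, 0]
    - [-0.06, -0.23, 0]
    - [-0.06, -0.23, 0]
    - [-0.06, -0.23, 0]
    - [-0.06, -0.23, 0]
    - [-0.06, -0.23, 0]
    - [-0.06, -0.21, 0]
    - [0, 0, 0]
    - [0, 0, 0]
    - [0, 0, 0]
    - [0, 0, 0]
    - [0, 0, 0]
    - [0, 0, 0]
    - [0, 0, 0]
    - [0, 0, 0]
  yaw: [0, 0, 0, 0, 0, 0, 0, 0, 0, 0, -0.25, -0.25, -0.25, -0.25, -0.25, -0.25, 0, 0]

```text
t: 6.45
position: [0.5444, -0.022, 0.2221]
eef_rot: [[-0.998, -0.066, 0.0], [-0.066, 0.998, 0.0], [-0.0, 0.0, -1.0]]
wrist_force: [0.3, 0.1, 1.2]
opening: 0.531
gripper_force: 30.0
```

drive_tool:
  grip: [50, 55, 60, 62, 62, 62]
  linear:
    - [0, 0, 0]
    - [0, 0, 0]
    - [0, 0, 0]
    - [0, 0, 0]
    - [0, 0, 0]
    - [0, 0, 0]
  yaw: [0, 0, 0, 0, 0, 0]

```text
t: 6.95
position: [0.5444, -0.0221, 0.222]
eef_rot: [[-0.998, -0.066, -0.0], [-0.066, 0.998, 0.0], [0.0, 0.0, -1.0]]
wrist_force: [1.6, -0.3, 0.9]
opening: 0.618
gripper_force: 0.0
```

```bash
python3 s.py .5486 -.080 .022; python3 - <<'E'
from h import *
s=eyes.grab_frame("side")[190:330,220:460];t=eyes.grab_frame("top")[150:290,240:480]
cv2.imwrite("pics/c2.png",cv2.resize(np.vstack([s,t]),None,fx=2.1,fy=2.1,interpolation=2))
E
```

```text
6.95 [ 0.5444 -0.0221  0.222 ] [[-0.9978 -0.0658 -0.0003]
 [-0.0658  0.9978  0.0001]
 [ 0.0002  0.0001 -1.    ]] tip [ 0.5443 -0.0221  0.023 ] yang 93.77494679027254 0.6184869965870373 [ 1.6062 -0.2818  0.8769] 0.0
units [-0.0236 -2.9043  0.0479]
```

View pics/c2.png

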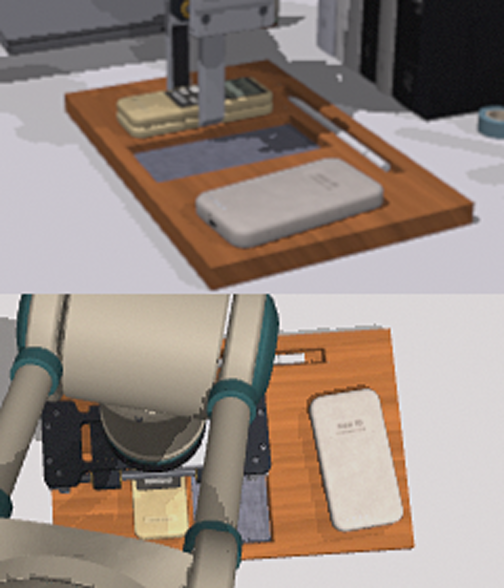

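The remote lies at the lip, parallel to the recess and released. I open a little more and push slowly with the trailing finger.

drive_tool:
  grip: [66, 70, 70, 70, 70, 70, 70, 70, 70, 70, 70, 70, 70, 70, 70, 70, 70, 70, 70]
  linear:
    - [0, 0, 0]
    - [0, 0, 0]
    - [0, -0.16, 0]
    - [0, -0.16, 0]
    - [0, -0.16, 0]
    - [0, -0.16, 0]
    - [0, -0.16, 0]
    - [0, -0.16, 0]
    - [0, -0.16, 0]
    - [0, -0.16, 0]
    - [0, -0.16, 0]
    - [0, -0.16, 0]
    - [0, -0.16, 0]
    - [0, -0.16, 0]
    - [0, -0.16, 0]
    - [0, -0.16, 0]
    - [0, -0.16, 0]
    - [0, -0.1, 0]
    - [0, 0, 0]
  yaw: [0, 0, 0, 0, 0, 0, 0, 0, 0, 0, 0, 0, 0, 0, 0, 0, 0, 0, 0]

```text
t: 8.63
position: [0.5478, -0.0726, 0.222]
eef_rot: [[-0.998, -0.066, 0.0], [-0.066, 0.998, -0.001], [-0.0, -0.001, -1.0]]
wrist_force: [-0.6, -0.4, -0.4]
opening: 0.7
gripper_force: 0.0
```

```bash
python3 s.py .5486 -.080 .022; python3 - <<'E'
from h import *
s=eyes.grab_frame("side")[190:330,220:460];t=eyes.grab_frame("top")[150:290,240:480]
cv2.imwrite("pics/c3.png",cv2.resize(np.vstack([s,t]),None,fx=2.1,fy=2.1,interpolation=2))
E
```

```text
8.6333 [ 0.5478 -0.0726  0.222 ] [[-0.9978 -0.0658  0.0001]
 [-0.0658  0.9978 -0.0006]
 [-0.0001 -0.0006 -1.    ]] tip [ 0.5478 -0.0727  0.023 ] yang 93.77109320158874 0.6997144854047835 [-0.5885 -0.4086 -0.3813] 0.0
units [-0.0143 -0.3662  0.0502]
```

View pics/c3.png

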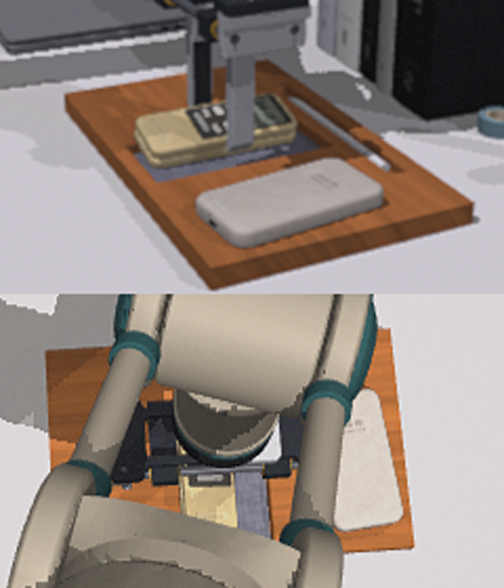

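The remote seems to be over or in the recess, possibly with its trailing edge at the rim. I push about 5 mm more, back off, and look.

drive_tool:
  grip: [70, 70, 70, 70, 70, 70, 70, 70, 70, 70, 70]
  linear:
    - [0, -0.08, 0]
    - [0, -0.08, 0]
    - [0, -0.08, 0]
    - [0, 0, 0]
    - [0, 0, 0]
    - [0, 0.15, 0]
    - [0, 0, 0]
    - [0, 0, 0]
    - [0, 0, 0]
    - [0, 0, 0]
    - [0, 0, 0]
  yaw: [0, 0, 0, 0, 0, 0, 0, 0, 0, 0, 0]

```text
t: 9.65
position: [0.5479, -0.0738, 0.2221]
eef_rot: [[-0.998, -0.066, 0.0], [-0.066, 0.998, 0.0], [-0.0, 0.0, -1.0]]
wrist_force: [0.5, -0.1, -0.1]
opening: 0.699
gripper_force: 0.0
```

drive_tool:
  grip: [70, 75, 75, 75, 75, 75, 75, 75, 75, 75, 75, 75, 75, 75, 75, 75, 75, 75, 75, 75]
  linear:
    - [0, 0, 0]
    - [0, 0, 0]
    - [0, 0, -0.2]
    - [0, 0, -0.4]
    - [0, 0, -0.6]
    - [0, 0, -0.8]
    - [0, 0, -0.8]
    - [0, 0, -0.8]
    - [0, 0, -0.8]
    - [0, 0.9, -0.5]
    - [0, 0.9, 0]
    - [0, 0.9, 0]
    - [0, 0.9, 0]
    - [0, 0.9, 0]
    - [0, 0.9, 0]
    - [0, 0.9, 0]
    - [0, 0.9, 0]
    - [0, 0.9, 0]
    - [0, 0.9, 0]
    - [0, 0.9, 0]
  yaw: [0, 0, 0, 0, 0, 0, 0, 0, 0, 0, 0, 0, 0, 0, 0, 0, 0, 0, 0, 0]

```text
t: 11.32
position: [0.5346, 0.1246, 0.321]
eef_rot: [[-0.998, -0.066, 0.001], [-0.066, 0.998, 0.0], [-0.001, 0.0, -1.0]]
wrist_force: [0.3, 0.4, 0.2]
opening: 0.749
gripper_force: 0.0
```

```bash
python3 - <<'E'
from h import *
S=eyes.grab_frame("side");T=eyes.grab_frame("top")
s=S[190:330,220:460];t=T[150:290,240:480]
cv2.imwrite("pics/c4.png",cv2.resize(np.vstack([s,t]),None,fx=2.1,fy=2.1,interpolation=2));cv2.imwrite("pics/top4.png",T)
E
```

```text
(no output)
```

View pics/c4.png

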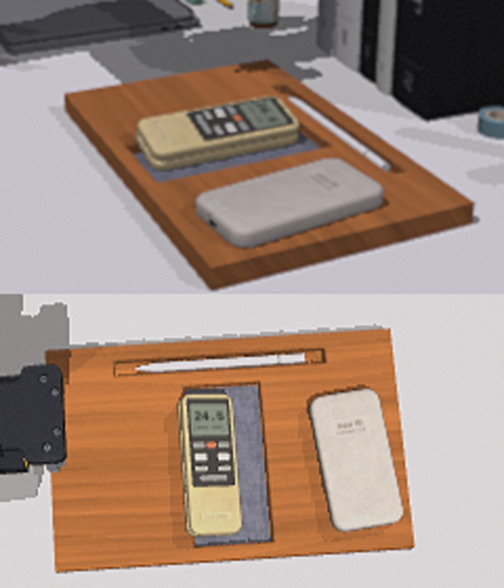

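The remote is still tilted: its trailing edge is on the left rim and its leading edge is in the recess. I'll measure how far it has to go.

```bash
python3 - <<'E'
from h import *
im=cv2.imread("pics/top4.png");hsv=cv2.cvtColor(im,cv2.COLOR_BGR2HSV);H,S,V=[hsv[...,i].astype(int) for i in range(3)]
felt=(H>100)&(S<70)
rem=~((H<16)&(S>120))&~felt
roi=np.zeros(H.shape,bool);roi[188:285,318:375]=1
a=np.radians(3.75);ex=np.array([np.cos(a),np.sin(a)]);ey=np.array([-np.sin(a),np.cos(a)])
for v in(200,215,230,245,260):
    u=np.where((rem&roi)[v])[0]; f=np.where((felt&roi)[v])[0]
    print(v,u.min(),u.max(),f.min(),f.max(),[(ray("top",(x,v),z)[0]-[.549,-.086])@ey*1000 for x,z in((u.min(),.038),(u.min(),.018),(u.max(),.028),(f.max(),.018))])
yellow=(H>18)&(H<30)&(S>60)&roi
u=np.where(roi&rem);print(rect(rem&roi,(345,262),"top",.033)[0])
cv2.imwrite("pics/c5.png",cv2.resize(im[180:290,310:390],None,fx=5,fy=5,interpolation=2))
E
```

```text
200 326 363 351 362 [np.float64(38.83480548695008), np.float64(38.24292910161121), np.float64(-33.688846466924254), np.float64(-32.84567449052857)]
215 325 364 352 363 [np.float64(42.804262642286545), np.float64(42.30534419341445), np.float64(-33.12993409551683), np.float64(-32.29187696385856)]
230 326 352 353 365 [np.float64(42.91415785646519), np.float64(42.41781296663097), np.float64(-7.493155041896187), np.float64(-33.69655123674937)]
245 328 353 354 366 [np.float64(41.1271926471727), np.float64(40.58900007089339), np.float64(-7.092565430157015), np.float64(-33.14423882885392)]
260 329 368 355 367 [np.float64(41.2454839380178), np.float64(40.71006154261427), np.float64(-33.399300477107126), np.float64(-32.59829145794332)]
[546.787  -68.7619 134.2147  50.9226   3.7658]
```

View pics/c5.png

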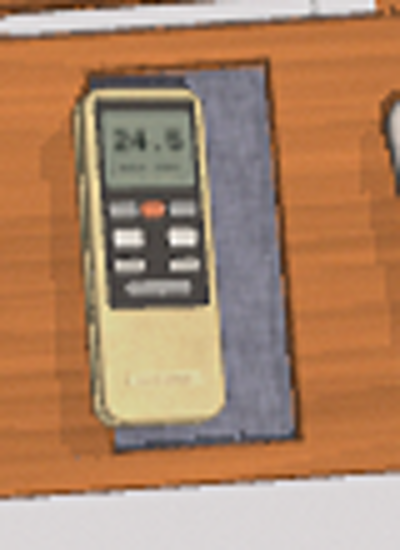

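I had the sign of the finger offset wrong: the trailing edge is at +42 mm and must pass +36 mm. The leading edge is at -7 mm. I go back behind it and push it to about +28 mm.

drive_tool:
  grip: [75, 75, 75, 75, 75, 75, 75, 75, 75, 75, 75, 75, 75]
  linear:
    - [0, -0.9, 0]
    - [0, -0.9, 0]
    - [0, -0.9, 0]
    - [0, -0.9, 0]
    - [0, -0.9, 0]
    - [0, -0.9, 0]
    - [0, -0.9, 0]
    - [0, -0.9, 0]
    - [0, -0.9, 0]
    - [0, -0.9, 0]
    - [0, -0.8, 0]
    - [0, 0, 0]
    - [0, 0, 0]
  yaw: [0, 0, 0, 0, 0, 0, 0, 0, 0, 0, 0, 0, 0]

```text
t: 12.5
position: [0.5476, -0.0728, 0.3204]
eef_rot: [[-0.998, -0.064, 0.0], [-0.064, 0.998, 0.0], [-0.0, 0.0, -1.0]]
wrist_force: [-0.4, 0.3, -0.2]
opening: 0.751
gripper_force: 0.0
```

```bash
python3 s.py .5481 -.072 .0225
```

```text
12.5 [ 0.5476 -0.0728  0.3204] [[-0.998  -0.0636  0.0002]
 [-0.0636  0.998   0.0002]
 [-0.0002  0.0002 -1.    ]] tip [ 0.5476 -0.0727  0.1214] yang 93.64781216553445 0.7507793049580844 [-0.4351  0.2729 -0.1914] 0.0
units [-0.027   0.0341  4.9431]
```

drive_tool:
  grip: [75, 75, 75, 75, 75, 75, 75, 75, 75, 75, 75, 75, 75, 75, 75, 75, 75, 75, 75, 75]
  linear:
    - [0, 0.05, 0.7]
    - [0, 0, 0.8]
    - [0, 0, 0.8]
    - [0, 0, 0.8]
    - [0, 0, 0.8]
    - [0, 0, 0.5]
    - [0, 0, 0.3]
    - [0, 0, 0.2]
    - [0, 0, 0]
    - [0, 0, 0]
    - [0, -0.14, 0]
    - [0, -0.14, 0]
    - [0, -0.14, 0]
    - [0, -0.14, 0]
    - [0, -0.14, 0]
    - [0, -0.14, 0]
    - [0, -0.14, 0]
    - [0, -0.12, 0]
    - [0, 0, 0]
    - [0, 0, 0]
  yaw: [0, 0, 0, 0, 0, 0, 0, 0, 0, 0, 0, 0, 0, 0, 0, 0, 0, 0, 0, 0]

```text
t: 14.17
position: [0.5492, -0.093, 0.2221]
eef_rot: [[-0.998, -0.066, 0.0], [-0.066, 0.998, -0.0], [-0.0, -0.0, -1.0]]
wrist_force: [0.9, -0.4, 1.0]
opening: 0.747
gripper_force: 0.0
```

drive_tool:
  grip: [75, 75, 75, 75, 75, 75, 75, 75, 75, 75, 75, 75, 75, 75, 75, 75, 75, 75, 75, 75]
  linear:
    - [0, 0.2, 0]
    - [0, 0, 0]
    - [0, 0, -0.3]
    - [0, 0, -0.5]
    - [0, 0, -0.8]
    - [0, 0, -0.8]
    - [0, 0, -0.8]
    - [0, 0, -0.8]
    - [0, 0, -0.8]
    - [0, 0.9, -0.2]
    - [0, 0.9, 0]
    - [0, 0.9, 0]
    - [0, 0.9, 0]
    - [0, 0.9, 0]
    - [0, 0.9, 0]
    - [0, 0.9, 0]
    - [0, 0.9, 0]
    - [0, 0.9, 0]
    - [0, 0.9, 0]
    - [0, 0.9, 0]
  yaw: [0, 0, 0, 0, 0, 0, 0, 0, 0, 0, 0, 0, 0, 0, 0, 0, 0, 0, 0, 0]

```text
t: 15.83
position: [0.5357, 0.1098, 0.3233]
eef_rot: [[-0.998, -0.066, 0.002], [-0.066, 0.998, 0.0], [-0.002, -0.0, -1.0]]
wrist_force: [-0.0, 0.9, -0.9]
opening: 0.744
gripper_force: 0.0
```

```bash
python3 - <<'E'
from h import *
S=eyes.grab_frame("side");T=eyes.grab_frame("top")
s=S[190:330,220:460];t=T[150:290,240:480]
cv2.imwrite("pics/c6.png",cv2.resize(np.vstack([s,t]),None,fx=2.1,fy=2.1,interpolation=2));cv2.imwrite("pics/top6.png",T)
im=T;hsv=cv2.cvtColor(im,cv2.COLOR_BGR2HSV);H,S,V=[hsv[...,i].astype(int) for i in range(3)]
sub=~((H<16)&(S>120));roi=np.zeros(H.shape,bool);roi[155:290,380:440]=1
print(rect(sub&roi,(409,240),"top",.033)[0])
E
```

```text
[ 550.5517 -202.7113  128.6735   67.6628    9.5296]
```

View pics/c6.png

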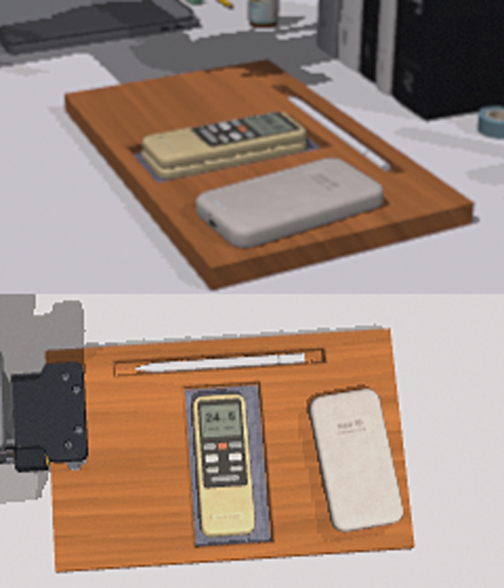

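The remote now lies in the recess at crop (225,465) with felt visible on all four sides, flat and clear of the rim. The bank reads the same pose as before and the robot is clear, so I hand in.

```bash
python3 -c "
from plant import ctrl
print(ctrl.job_done())"
```

```text
the job is handed in; nothing more can be done
None
```

The remote was slid across the board and now lies flat on the recess floor, the power bank has not moved, and the job was handed in at about 16 s of the 32 s allowed.

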